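# Open the sliding-lid box and get out the sanding block

### The job

Open the hatmaker's wooden box: press on top of its lid and slide it back until its end sticks out, then take that end by the edges, draw the lid right out and lay it down gently, flat on the bare bench. Then lift the felt-sanding block out of the box by its knob and set it down gently, sanding face down, in the middle of the cork mat. Keep the box standing where it is and leave everything else on the bench alone.

Things in the scene. Friction and masses are not known exactly. Their poses are not given: they have to be found in the camera images.
- box: Dark hardwood box, 160 mm long (x), 76 wide (y), 70 tall, about 0.65 kg, loose on four rubber feet. Origin: centre of its underside; z up. The lid slides out towards -x in a groove along each side, 57 to 65 mm above the bench. A 5 mm lip over each groove (top at 70 mm) covers 3 mm of the lid's edges, so inside the box the lid cannot be gripped or lifted; its middle 51 mm is bare from above.
- box_front (a point): Middle of the top edge of the box's front (-x) end wall, 57 mm above the bench, 80 mm from the box's middle. The lid passes over this wall; the back (+x) wall is 70 mm high and stops the lid. The lid comes free of the grooves once it has gone 150 mm out; drawn level, not lifted, until then. Axes as the box's.
- box_floor (a point): Middle of the box's inner floor, 9 mm above the bench. Inside, the box is 143 mm long (x) and 52 wide (y). Axes as the box's.
- lid_c (a point): Centre of the loose flat lid of pale waxed wood: 150 mm long (x), 58 wide (y), 6 thick, about 60 g; four thin dark lines mark its front (-x) end. z is normal to its face. Shut, its underside is 57 mm above the bench, its front end flush with the box's front. 1.5 mm of play each side, 2 mm in height. It slides easily (friction 0.3), fingers grip it far better: a 10 to 20 N press drags it.
- block_c (a point): Centre (half-way up) of the felt-sanding block, about 90 g, hidden by the lid at first. Pale wooden base 100 mm long (x), 42 wide (y), 12 thick, red sanding face underneath, a round wooden knob upright in its middle; 44 mm tall in all. It stands upright on the box's floor, lengthwise (within 0.05 rad), up to 14 mm from the box's middle along x, its knob's top 53 mm above the bench.
- knob_c (a point): Centre of the sanding block's round knob, 34 mm above the sanding face: 25 mm in diameter from 24 to 44 mm above that face, on a neck 18 mm thick. In the box there is room for open fingers beside the knob only along the box's length (x).
- mat_mid (a point): Middle of the top of the cork mat, 180 mm (x) x 150 mm (y), 4 mm thick, fixed flat on the bench.
- hat_block: Bystander: heavy pale wooden hat block (domed crown form), 188 x 156 mm, 122 tall. Origin at the centre of its underside.
- shears: Bystander: tailor's shears lying flat, about 195 mm long (x, blades to +x) x 80 wide, 12 tall. Origin under the middle.
- cone: Bystander: red cone of thread, 64 mm wide at the foot, 118 tall. Origin at the centre of its underside.
- tin: Bystander: round brass-coloured pin tin with a white or brass top, 72 mm wide, 60 tall. Origin at the centre of its underside.
Not all that is in view belongs to the job. Of the things shaped like the part that bears lid_c, the wooden one is meant.

How it is judged:
On the way, in this order (a step that is already met when the one before it is completed fails the run):
1. the lid has been slid back at least 30 mm along its grooves, still lying level in them (x of lid_c in the frame of box between -0.15 and -0.035 m and z of lid_c in the frame of box between 0.055 and 0.066 m), for 0.1 s.
2. the lid lies flat on the bare bench, at rest and let go (height (world z) of lid_c below 0.006 m and (angle between lid_c's own z axis and vertical below 0.1 rad or angle between lid_c's own z axis and vertical above 3.04 rad) and linear speed of lid below 0.03 m/s and contact force between the fingers and lid below 0.1 N), for 0.2 s.
At the end, for the whole second after the job is handed in: The lid lies flat (within 0.1 rad) on the bare bench; the sanding block stands upright (within 0.1 rad), sanding face down on the cork mat, its centre within 35 mm of the mat's middle; the box stands upright within 40 mm of where it was; all at rest and released (height (world z) of lid_c below 0.006 m and (angle between lid_c's own z axis and vertical below 0.1 rad or angle between lid_c's own z axis and vertical above 3.04 rad) and linear speed of each of lid, block below 0.03 m/s and horizontal distance between block_c and mat_mid below 0.035 m and height (world z) of block_c below 0.03 m and angle between each of block_c, box's own z axis and vertical below 0.1 rad and distance of box from where it was at the start of the episode below 0.04 m); the robot touches nothing.
It fails at once if the lid is dropped onto the bench (faster than 0.5 m/s close above it) (height (world z) of lid_c below 0.02 m and linear speed of lid above 0.5 m/s).
It fails at once if the sanding block is dropped (faster than 0.5 m/s close above the bench or mat) (height (world z) of block_c below 0.036 m and linear speed of block above 0.5 m/s).
It fails at once if the box is shifted more than 40 mm or tipped more than 0.3 rad (distance of box from where it was at the start of the episode above 0.04 m or angle between box's own z axis and vertical above 0.3 rad).
It fails at once if another thing on the bench is moved more than 30 mm (distance of any of hat_block, shears, cone, tin from where it was at the start of the episode above 0.03 m).
It also fails if it takes over 64 s, if anything falls off the work surface, if the arm or the gripper's body presses on something with over 40 N, if the wrist force passes 120 N, or if a joint passes its speed limit or range.

### The arm

A 7-joint arm with a two-finger parallel gripper is mounted at the origin on the work surface. World frame = base frame: x ahead of the robot, y to its left, z up, the work surface at z = 0. Lengths are in m, angles in rad, forces in N, time in s.
With the tool pointing down it reaches from about 0.425 to 0.875 m from the base axis. Payload 4.7 kg.
Tool frame: the origin (TCP) lies at the centre of the arm's flange, where the gripper is bolted on; the fingertips stand 173 mm ahead of it and the grasp point (between the pads) lies r.grip_depth ahead of it (r.grip_depth is the distance from the TCP to the grasp point, in m); z points along the fingers, x is the direction in which the jaws open and shut, and the axes are right-handed (so a half turn about z gives the same grasp; the last joint's range is limited). The gripper opens to 85 mm and grips with 20 to 120 N. Pads are 22 mm wide; open, the fingers measure 114 mm over their backs; the gripper's body (76 mm by 85 mm) begins 54 mm behind the grasp point. The pads swing forward as they close: fully open they stand 13 mm farther back than shut.
Start: joints at [1.295, 0.321, -0.07, 1.45, 0.023, 1.371, -0.057], TCP at [0.186, -0.623, 0.405] pointing down, gripper open.
Joint ranges: [-2.86, 2.86], [-0.3, 2.09], [-1.38, 1.24], [0.06, 2.45], [-1.56, 4.7], [0.09, 2.05], [-2.69, 2.69]. Speed limits (rad/s): [2.57, 2.57, 3.14, 3.14, 3.14, 3.14, 3.14].

### API

Orientations are given as a unit quaternion [x, y, z, w].
In Python, from bench import r gives the robot as it stands. The module is installed in compiled form; this text tells all that it offers.
- The arm moves only by the shell command python3 -m jog 'ROWS' [OPENING] [FORCE]. ROWS is a JSON object of lists of equal length, an entry for each row: "slide": the shift along the tool's x, y, z scaled (see below), a list of three; "angular": the turn, a rotation vector about the tool's x, y, z scaled (see below), a list of three. A call has 1 to 12 rows; each row is the pose to reach, as a shift and turn from the pose measured when the call began, along the tool's axes at that moment; what a row does not reach only later rows make up. The controller multiplies each number of a shift by 300 mm and each number of a turn by 60 degrees. A row lasts 1/10 s, in which the tool goes at most 50 mm and 8.59 degrees, less where a joint would pass 70% of its speed; a pose out of reach is approached as far as the arm can. A call with a number of a shift or a turn outside -1 to 1 is refused whole. A call with a gripper value outside its range is refused whole. OPENING is the opening, from -1 (shut) to 1 (fully open), set as the call begins (- or left out, the last holds). The fingers move at their own pace and stop on an object; FORCE is the grip in N (left out, the last holds). Time passes only in rows, so rows that repeat a pose let the fingers close. It gives the time, the measured TCP pose, the force and the opening at its end, in the units of the state.
- r.observe(): the state, without advancing time (a new reading comes with each control period).
- r.snapshot(name): name is "scene" or "top" or "wrist"; returns a dict with "color" (384x512x3 uint8, blue, green, red), "range_z" (384x512 float32, m along the optical axis (not along the pixel's ray), 0 where there is no reading), "camera_matrix" (3x3 intrinsics, pixels), "k1" (the pictures are not rectified: a ray, as slopes to the right and down, at radius r is drawn at 1 + k1 r^2 times it, then the intrinsics apply), "R" (3x3) and "t" (3): a world point X has camera coordinates R X + t. Camera axes: x right, y down, z forward; pixel columns grow to the right and rows downward; lengths in m; the calibration is good to about 2 mm. A picture is of the moment at which its call begins.
- r.finish_job(): hands the job in, once; it reports no verdict.
The state is a dict: "time": time; "qpos": joint angles; "joint_velocities": joint speeds; "effort": joint torques, N m; "position": TCP position; "tcp_rot": TCP orientation; "contact_force": force on the tool from outside, world axes, zero at the start; "moment": the same for the moment, N m; "gripper_width": finger opening in m.
Only numpy, scipy, OpenCV 4.12 (cv2) and the standard library are available. Lean on these libraries where they do the work, as an engineer would, in place of code of your own. Each camera call takes 0.05 s, during which the arm holds its last target. There are 200 camera calls.

## Working session

There is one attempt and no reset: what is moved stays moved. The work goes in short steps, Python scripts to look and compute and a shell command to move; the robot and the scene stay as the last step left them, time stands still between calls to the robot, and variables do not carry over. Pictures are saved under pics/ and viewed, about 8 in all and at most 12, crops included, and the job is handed in when it is done.

```bash
mkdir -p pics
cat > h.py <<'E'
import numpy as np, cv2
from bench import r
from scipy.spatial.transform import Rotation as Ro
def pts(s,u,v):
    K=s["camera_matrix"];D=np.array([s["k1"],0,0,0],float)
    n=cv2.undistortPoints(np.array(np.c_[u,v],float).reshape(-1,1,2),np.array(K,float),D).reshape(-1,2)
    return np.c_[n,np.ones(len(n))]
def plane(s,u,v,z):
    d=pts(s,u,v)@s["R"]; c=-s["R"].T@s["t"]
    return c+d*((z-c[2])/d[:,2])[:,None]
def cloud(s):
    v,u=np.mgrid[:384,:512]; d=pts(s,u.ravel(),v.ravel())
    P=(d*s["range_z"].reshape(-1,1)-s["t"])@s["R"]
    P[s["range_z"].ravel()==0]=np.nan
    return P.reshape(384,512,3)
E
python3 - <<'E'
from h import *
a=r.snapshot("scene");b=r.snapshot("top")
np.savez("s0.npz",**{"a_"+k:v for k,v in a.items()},**{"b_"+k:v for k,v in b.items()})
cv2.imwrite("pics/1.png",cv2.resize(np.vstack([a["color"],b["color"]]),None,fx=.78,fy=.78) )
cv2.imwrite("pics/top.png",cv2.resize(b["color"],(800,600)));cv2.imwrite("pics/scene.png",cv2.resize(a["color"],(800,600)))
print(r.observe(),r.grip_depth)
for s in(a,b):print(-s["R"].T@s["t"],s["R"])
E
```

```text
{'time': 0.1, 'qpos': array([ 1.29508955,  0.32175344, -0.07012104,  1.45157639,  0.02260024,
        1.37075801, -0.05688906]), 'joint_velocities': array([ 5.36853853e-04, -2.59701422e-03, -3.50398307e-04, -2.53349056e-03,
        9.92237787e-05, -7.15207396e-04, -1.18146743e-04]), 'effort': array([-1.92713334e-03, -4.94878721e+01, -3.84560600e-01, -3.15207624e+01,
        1.32047516e-02,  7.58621434e-03,  3.05040226e-05]), 'position': array([ 0.1856864 , -0.62272316,  0.40371817]), 'tcp_rot': array([ 8.01821946e-01, -5.97562413e-01, -7.07993420e-04, -4.77221138e-04]), 'contact_force': array([0.4901959 , 0.16502448, 0.18709481]), 'moment': array([-0.0175874 , -0.04597599, -0.02348941]), 'gripper_width': 0.08517252892132382} 0.1547
[ 1.04211398 -0.50289707  0.98658685] [[ 0.73027194  0.68310066 -0.00873975]
 [ 0.52737258 -0.57183003 -0.62840161]
 [-0.43425921  0.45429495 -0.77783998]]
[0.45840728 0.04406543 1.07809525] [[ 0.01022264 -0.99960808  0.02606115]
 [-0.99546377 -0.01263874 -0.09429814]
 [ 0.09459057 -0.02497896 -0.99520283]]
```

View pics/top.png

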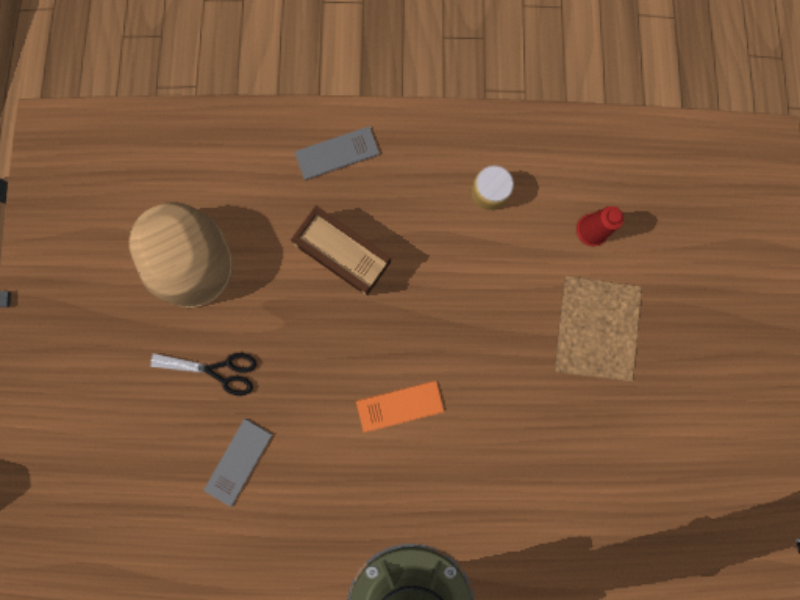

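View pics/scene.png

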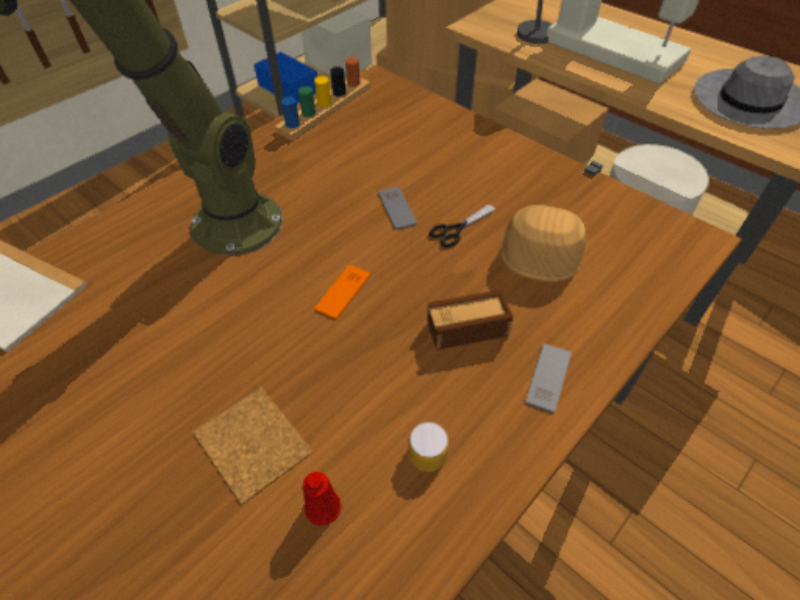

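Pictures 1–2 (800x600 views). Top view: the candidates for the lid are the grey slabs at (338,153) and (239,462), the orange slab at (401,406), and the pale wooden one in the dark box at (343,250). I choose the wooden one; its front lines are at (366,265). The mat is at (599,328), the hat block at (181,255), the shears at (205,370), the tin at (493,187) and the cone at (600,226).

```bash
cat > m.py <<'E'
from h import *
z=np.load("s0.npz");b={k[2:]:z[k] for k in z if k[0]=="b"};a={k[2:]:z[k] for k in z if k[0]=="a"}
C=cloud(b)
h=cv2.cvtColor(b["color"],cv2.COLOR_BGR2HSV)
f=.64
def rep(n,m,zz):
    m=m.astype(np.uint8)
    cs,_=cv2.findContours(m,cv2.RETR_EXTERNAL,cv2.CHAIN_APPROX_NONE)
    c=max(cs,key=cv2.contourArea).reshape(-1,2)
    P=plane(b,c[:,0],c[:,1],zz)[:,:2]
    (x,y),(w,hh),an=cv2.minAreaRect((P*1000).astype(np.float32))
    print(n,"ctr",round(x),round(y),"size",round(w),round(hh),"ang",round(an,1)); 
    return P
Z=C[...,2]
def box(u0,u1,v0,v1):
    m=np.zeros((384,512),bool);m[v0:v1,u0:u1]=1;return m
roi=box(int(285*f),int(395*f),int(200*f),int(298*f))
print("lid z",np.nanmedian(C[155:165,214:224,2]), "px hsv",h[150,215],h[150,205])
rep("box top",roi&(Z>.045),.07)
lid=roi&(h[...,2]>150)&(h[...,1]<150)&(Z>.045)
print(h[160,218],h[157,212]); 
rep("lid",roi&(Z>.045)&(h[...,2]>130),.063)
mat=box(350,415,172,248)
print("mat hsv",h[210,383],"bench",h[210,330])
rep("mat",mat&(h[...,2]>150),.004)
for n,(u0,u1,v0,v1) in dict(tin=(300,332,103,137),cone=(366,402,128,160),hat=(80,152,128,198),shears=(92,170,222,256)).items():
    m=box(u0,u1,v0,v1)&(Z>(.006 if n=="shears" else .03));Q=C[m];print(n,np.nanmean(Q,0).round(3),np.nanmin(Q,0).round(3),np.nanmax(Q,0).round(3))
for (n,u,v) in[("lines",366,265),("grey1",338,153),("orange",401,406),("grey2",239,462)]:
    print(n,plane(b,[u*f],[v*f],.063 if n=="lines" else .006)[0].round(3), C[int(v*f),int(u*f)].round(3))
cv2.imwrite("pics/3.png",cv2.resize(np.hstack([b["color"][120:200,175:265],a["color"][175:225,260:340][:, :, :].repeat(1,0) if 0 else cv2.resize(a["color"][175:225,265:335],(112,80))]),None,fx=3.5,fy=3.5,interpolation=cv2.INTER_CUBIC))
E
python3 m.py
```

```text
lid z 0.06298810517003267 px hsv [ 16 108 174] [ 16 107 183]
box top ctr 642 133 size 163 78 ang 55.7
[ 16 106 180] [ 16 106 178]
lid ctr 641 127 size 147 49 ang 54.8
mat hsv [ 15 113 144] bench [ 12 132 131]
mat ctr 472 -354 size 118 86 ang 74.5
tin [ 0.762 -0.136  0.056] [ 0.732 -0.171  0.03 ] [ 0.797 -0.104  0.065]
cone [ 0.692 -0.326  0.086] [ 0.672 -0.356  0.03 ] [ 0.719 -0.308  0.122]
hat [0.624 0.405 0.103] [0.542 0.339 0.03 ] [0.721 0.495 0.126]
shears [0.428 0.367 0.01 ] [0.384 0.286 0.006] [0.458 0.486 0.017]
lines [0.614 0.088 0.063] [0.615 0.088 0.063]
grey1 [0.836 0.147 0.006] [0.838 0.148 0.008]
orange [0.366 0.023 0.006] [0.369 0.025 0.005]
grey2 [0.262 0.314 0.006] [0.264 0.316 0.007]
```

View pics/3.png

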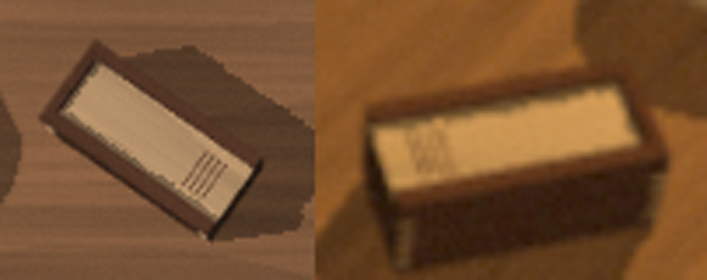

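Picture 3: a close crop confirms the wooden lid with four lines at the box's lower-right end (crop about (205,175)), facing the robot and -y. This sets box +x at about 55.5° in the world.

```bash
cat > go.py <<'E'
import sys; from h import *
# usage: go.py x y z yawdeg(of tool x) ; prints one-call numbers
def go(x,y,z,yaw):
    o=r.observe();R=Ro.from_quat(o["tcp_rot"]);a=np.radians(yaw)
    T=Ro.from_matrix(np.array([[np.cos(a),np.sin(a),0],[np.sin(a),-np.cos(a),0],[0,0,-1]]))
    d=R.inv().apply(np.array([x,y,z])-o["position"]); w=(R.inv()*T).as_rotvec(degrees=True)
    print("t",round(o["time"],2),"slide",(d/.3).round(4),"ang",(w/60).round(4),"dist mm",round(np.linalg.norm(d)*1000,1),"rotdeg",np.linalg.norm(w).round(1))
if __name__=="__main__": go(*map(float,sys.argv[1:5]))
E
python3 go.py .60 .07 .40 -34.5
python3 - <<'E'
from h import *
z=np.load("s0.npz");b={k[2:]:z[k] for k in z if k[0]=="b"}
p=np.array([(566,277),(641,287),(632,381),(556,371)])*.64
P=plane(b,p[:,0],p[:,1],.004);print(P.round(3),P.mean(0).round(3),[np.linalg.norm(P[i]-P[i-1]).round(3) for i in range(4)])
E
```

```text
t 0.1 slide [-1.818  -1.9834  0.0153] ang [-5.000e-04  1.600e-03 -6.482e-01] dist mm 807.2 rotdeg 38.9
[[ 0.606 -0.283  0.004]
 [ 0.589 -0.429  0.004]
 [ 0.413 -0.407  0.004]
 [ 0.431 -0.262  0.004]] [ 0.51  -0.345  0.004] [np.float64(0.176), np.float64(0.147), np.float64(0.178), np.float64(0.146)]
```

```bash
python3 -m jog '{"slide":[[-0.91,-0.99,0],[-0.91,-0.99,0],[-0.91,-0.99,0],[-0.91,-0.99,0],[-0.91,-0.99,0],[-0.91,-0.99,0],[-0.91,-0.99,0],[-0.91,-0.99,0],[-0.91,-0.99,0]],"angular":[[0,0,-0.65],[0,0,-0.65],[0,0,-0.65],[0,0,-0.65],[0,0,-0.65],[0,0,-0.65],[0,0,-0.65],[0,0,-0.65],[0,0,-0.65]]}' -1; python3 go.py .60 .07 .40 -34.5
```

```text
time: 1.0
position: [0.3958, -0.2695, 0.4043]
tcp_rot: [0.957, -0.29, -0.0, -0.002]
contact_force: [-0.1, -0.2, 0.5]
gripper_width: -0.0002
t 1.0 slide [-0.0627 -1.3193  0.0188] ang [-0.0031  0.0012  0.0125] dist mm 396.3 rotdeg 0.8
```

```bash
python3 -m jog '{"slide":[[-0.05,-1,0],[-0.05,-1,0],[-0.05,-1,0],[-0.05,-1,0],[-0.05,-1,0],[-0.05,-1,0],[-0.05,-1,0],[-0.05,-1,0]],"angular":[[0,0,0.01],[0,0,0.01],[0,0,0.01],[0,0,0.01],[0,0,0.01],[0,0,0.01],[0,0,0.01],[0,0,0.01]]}'
python3 - <<'E'
from h import *
s=r.snapshot("wrist"); np.savez("w1.npz",**s)
o=r.observe();print(o["position"],o["gripper_width"],"cam",(-s["R"].T@s["t"]).round(3))
cv2.imwrite("pics/4.png",cv2.resize(s["color"],(768,576)))
E
```

```text
time: 1.8
position: [0.5503, -0.0102, 0.4048]
tcp_rot: [0.956, -0.293, -0.001, -0.002]
contact_force: [-0.1, -0.8, -0.7]
gripper_width: -0.0002
[ 0.54986874 -0.01231103  0.40470066] -6.433486463547678e-06 cam [0.592 0.051 0.373]
```

View pics/4.png

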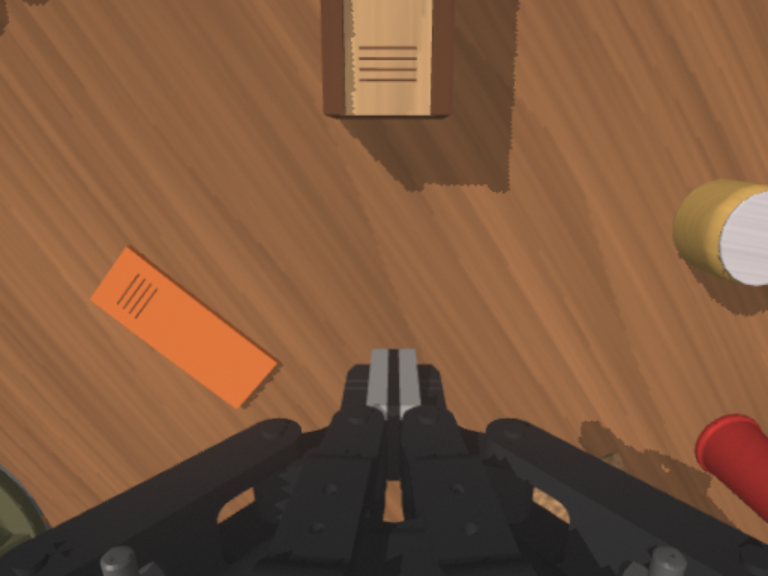

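Picture 4 (wrist): the box's front end is at row ~115, columns 323–453, with its lid lines at (388,62). The tin is at (735,230), and the box stands nearly square to the tool. I'll refine its pose from this view.

```bash
python3 - <<'E'
from h import *
s=dict(np.load("w1.npz"));C=cloud(s)
# lid front end + lips: rays onto planes
u=np.array([345,431,345,431])*2/3;v=np.array([112,112,5,5])*2/3
print("lid/lip inner",plane(s,u,v,.07).round(4))
u=np.array([323,453,322,454])*2/3;v=np.array([113,113,5,5])*2/3
P=plane(s,u,v,.07);print("outer",P.round(4))
f=(P[0]+P[1])/2;bk=(P[2]+P[3])/2;d=bk-f;print("front mid",f,"angle",np.degrees(np.arctan2(d[1],d[0])),"width",np.linalg.norm(P[0]-P[1]))
m=(C[...,2]>.066)&(C[...,2]<.08);m[100:]=0;m[:,:190]=0;m[:,320:]=0
Q=C[m][:,:2]
a=np.radians(55.5);ex=np.array([np.cos(a),np.sin(a)]);ey=np.array([-ex[1],ex[0]])
q=(Q-[.642,.133])@np.c_[ex,ey];print("lip cloud z",np.median(C[m][:,2]),q.min(0),q.max(0))
for lo in(-80,-65,-50,-35):
    k=(q[:,0]*1000>lo)&(q[:,0]*1000<lo+10);print(lo,q[k,1].min().round(4),q[k,1].max().round(4))
m=(C[...,2]>.055)&(C[...,2]<.065);m[100:]=0;m[:,:225]=0;m[:,295:]=0
print("lid z",np.median(C[m][:,2]))
E
for p in ".642 .133" ; do python3 go.py .662 .162 .30 -34.5; done
```

```text
lid/lip inner [[0.5763 0.0799 0.07  ]
 [0.6181 0.0515 0.07  ]
 [0.61   0.1275 0.07  ]
 [0.65   0.1003 0.07  ]]
outer [[0.5652 0.0868 0.07  ]
 [0.6285 0.0439 0.07  ]
 [0.5993 0.1349 0.07  ]
 [0.6608 0.0931 0.07  ]]
front mid [0.59687727 0.06533939 0.07      ] angle 55.73751006714432 width 0.07647354209720825
lip cloud z 0.06901920620652185 [-0.08212433 -0.03865878] [-0.01923081  0.03780018]
-80 -0.0387 0.0376
-65 -0.038 0.0376
-50 -0.0385 0.0376
-35 -0.0381 0.0373
lid z 0.062028053451559054
t 1.85 slide [-0.018  -0.6899  0.3505] ang [-0.0021  0.0022  0.0031] dist mm 232.2 rotdeg 0.3
```

```bash
python3 -m jog '{"slide":[[-0.018,-0.69,0.2],[-0.018,-0.69,0.2],[-0.018,-0.69,0.4],[-0.018,-0.69,0.5],[-0.018,-0.69,0.51],[-0.018,-0.69,0.515],[-0.018,-0.69,0.515],[-0.018,-0.69,0.515]],"angular":[[0,0,0.003],[0,0,0.003],[0,0,0.003],[0,0,0.003],[0,0,0.003],[0,0,0.003],[0,0,0.003],[0,0,0.003]]}'; python3 go.py .662 .161 .237 -34.4
```

```text
time: 2.65
position: [0.6623, 0.1596, 0.2507]
tcp_rot: [0.955, -0.298, -0.001, -0.0]
contact_force: [0.4, -0.2, 0.0]
gripper_width: 0.0
t 2.65 slide [-0.0035 -0.0033  0.0458] ang [-0.0003  0.0015 -0.004 ] dist mm 13.8 rotdeg 0.3
```

```bash
python3 -m jog '{"slide":[[-0.0035,-0.003,0.03],[-0.0035,-0.003,0.04],[-0.0035,-0.003,0.045],[-0.0035,-0.003,0.047],[-0.0035,-0.003,0.047]],"angular":[[0,0,0],[0,0,0],[0,0,0],[0,0,0],[0,0,0]]}'
```

```text
time: 3.15
position: [0.662, 0.1608, 0.237]
tcp_rot: [0.955, -0.298, -0.0, -0.0]
contact_force: [0.5, 0.6, -0.0]
gripper_width: 0.0005
```

```bash
python3 -m jog '{"slide":[[0,0,0.003],[0,0,0.006],[0,0,0.008],[0,0,0.008]],"angular":[[0,0,0],[0,0,0],[0,0,0],[0,0,0]]}'
```

```text
time: 3.55
position: [0.6623, 0.1611, 0.2365]
tcp_rot: [0.955, -0.298, 0.0, -0.001]
contact_force: [-2.2, -1.2, 8.5]
gripper_width: -0.0
```

```bash
python3 -m jog '{"slide":[[0,0,0.012],[0,0,0.013],[0,0.02,0.013],[0,0.04,0.013],[0,0.06,0.013],[0,0.08,0.013]],"angular":[[0,0,0],[0,0,0],[0,0,0],[0,0,0],[0,0,0],[0,0,0]]}'
python3 - <<'E'
from h import *
o=r.observe();print(o["position"],o["contact_force"])
s=r.snapshot("top");cv2.imwrite("pics/5.png",cv2.resize(s["color"][110:220,165:311],(730,550),interpolation=cv2.INTER_CUBIC))
E
```

```text
time: 4.15
position: [0.6504, 0.1435, 0.2365]
tcp_rot: [0.955, -0.297, 0.004, -0.004]
contact_force: [1.4, 3.8, 10.0]
gripper_width: 0.0002
[0.65037392 0.14351069 0.23653633] [ 1.3584907   3.77811562 10.0435927 ]
```

View pics/5.png

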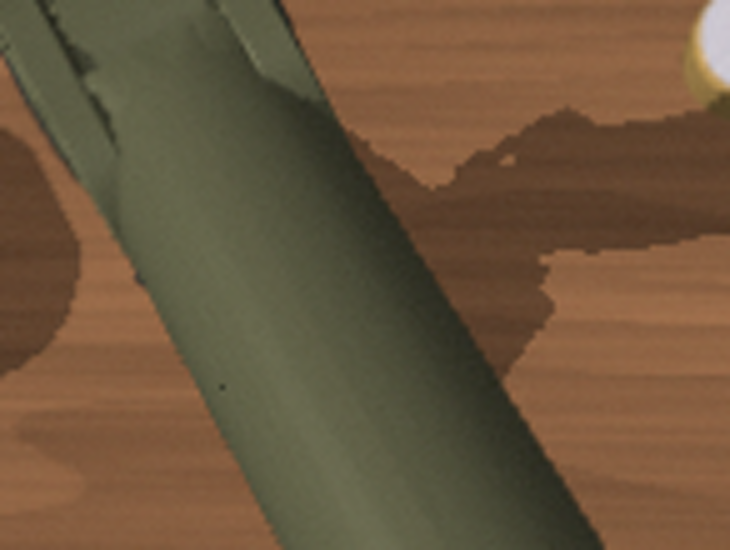

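Picture 5: the arm hides the box from the top camera. The drag force of about 4 N under a 10 N press fits the lid sliding, so I'll continue.

```bash
python3 -m jog '{"slide":[[0,0.005,0.012],[0,0.02,0.013],[0,0.04,0.013],[0,0.06,0.013],[0,0.08,0.013],[0,0.1,0.013],[0,0.12,0.013],[0,0.14,0.013],[0,0.16,0.013],[0,0.175,0.013],[0,0.175,0.01]],"angular":[[0,0,0],[0,0,0],[0,0,0],[0,0,0],[0,0,0],[0,0,0],[0,0,0],[0,0,0],[0,0,0],[0,0,0],[0,0,0]]}'; python3 -m jog '{"slide":[[0,0,-0.1],[0,0.2,-0.3],[0,0.4,-0.4],[0,0.5,-0.4],[0,0.5,-0.4]],"angular":[[0,0,0],[0,0,0],[0,0,0],[0,0,0],[0,0,0]]}' 1
python3 - <<'E'
from h import *
s=r.snapshot("wrist");np.savez("w2.npz",**s);print(r.observe()["position"],Ro.from_quat(r.observe()["tcp_rot"]).as_matrix()[:,2])
cv2.imwrite("pics/6.png",cv2.resize(s["color"],(768,576)))
E
```

```text
time: 5.3
position: [0.6216, 0.1017, 0.2365]
tcp_rot: [0.955, -0.297, 0.006, -0.006]
contact_force: [0.9, 2.7, 6.8]
gripper_width: 0.0
time: 5.8
position: [0.5335, -0.0256, 0.3558]
tcp_rot: [0.954, -0.298, 0.007, -0.005]
contact_force: [0.5, -0.1, 0.5]
gripper_width: 0.0721
[ 0.53267273 -0.02871591  0.35656972] [ 0.01638078  0.00166198 -0.99986444]
```

View pics/6.png

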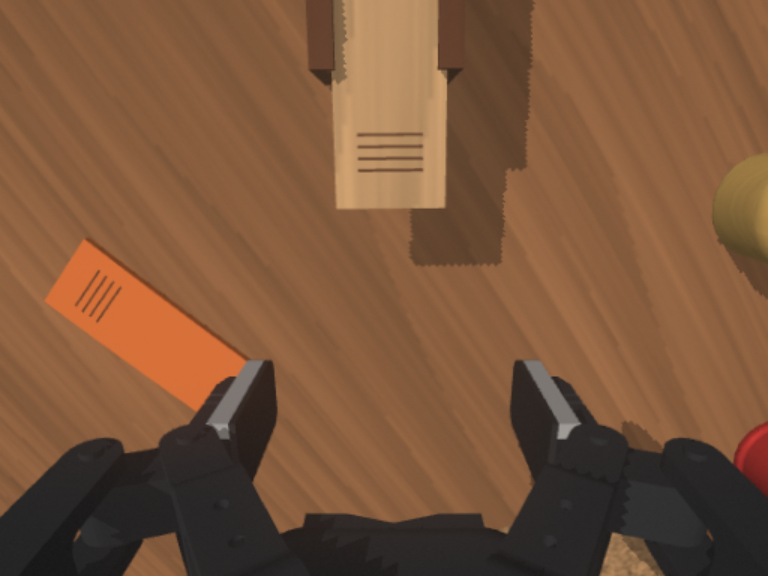

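Picture 6: the lid now sticks out of the box at columns 336–445, with its end at row 209 and the box front at row ~75. It looks level in its grooves.

Run:
```python
from h import *
s=dict(np.load("w2.npz"));C=cloud(s)
P=plane(s,np.array([336,445,333,447])*2/3,np.array([209,209,85,85])*2/3,.063);print(P.round(4),np.linalg.norm(P[0]-P[1]))
c=(P[0]+P[1])/2;d=(P[2]+P[3])/2-c;print("front",c,np.degrees(np.arctan2(d[1],d[0])), "sq",np.degrees(np.arctan2(*(P[1]-P[0])[1::-1])))
a=np.radians(55.6);e=np.array([np.cos(a),np.sin(a)])
q=(c[:2]-[.642,.132])@np.c_[e,[-e[1],e[0]]];print("front in box",q)
print("lid z",[C[int(v),int(u),2].round(4) for u,v in((260,130),(245,110),(280,110),(260,70),(260,20))])
f=P[2,:2]
print("outer box front",plane(s,np.array([308,463])*2/3,np.array([70,70])*2/3,.07).round(4))
g=c[:2]+.04*e;print("grip",g)
import go;go.go(g[0],g[1],.28,-34.4)
```

```text
[[ 0.5345  0.0231  0.063 ]
 [ 0.5821 -0.01    0.063 ]
 [ 0.5702  0.0743  0.063 ]
 [ 0.6173  0.0417  0.063 ]] 0.05797675976420515
front [0.55829046 0.00658371 0.063     ] 55.41248559738136 sq -34.83797788512355
front in box [-0.1507758  -0.00178619]
lid z [np.float64(0.0626), np.float64(0.0609), np.float64(0.0622), np.float64(0.0628), np.float64(0.062)]
outer box front [[0.5645 0.0859 0.07  ]
 [0.6265 0.043  0.07  ]]
grip [0.58088914 0.03958825]
t 5.85 slide [-0.0018 -0.2759  0.2582] ang [-0.0102 -0.012  -0.009 ] dist mm 113.4 rotdeg 1.1
```

```bash
python3 -m jog '{"slide":[[-0.002,-0.14,0.1],[-0.002,-0.276,0.2],[-0.002,-0.276,0.3],[-0.002,-0.276,0.35],[-0.002,-0.276,0.36],[-0.002,-0.276,0.36]],"angular":[[-0.01,-0.012,-0.009],[-0.01,-0.012,-0.009],[-0.01,-0.012,-0.009],[-0.01,-0.012,-0.009],[-0.01,-0.012,-0.009],[-0.01,-0.012,-0.009]]}' 1; python3 go.py .581 .0396 .2215 -34.6
python3 - <<'E'
from h import *
s=r.snapshot("wrist")
cv2.imwrite("pics/7.png",cv2.resize(s["color"],(768,576)))
E
```

```text
time: 6.45
position: [0.5814, 0.0389, 0.2497]
tcp_rot: [0.955, -0.296, 0.0, 0.0]
contact_force: [0.3, -0.6, 0.7]
gripper_width: 0.0853
t 6.45 slide [-0.0024 -0.0012  0.094 ] ang [ 0.0003 -0.0001  0.0022] dist mm 28.2 rotdeg 0.1
```

View pics/7.png

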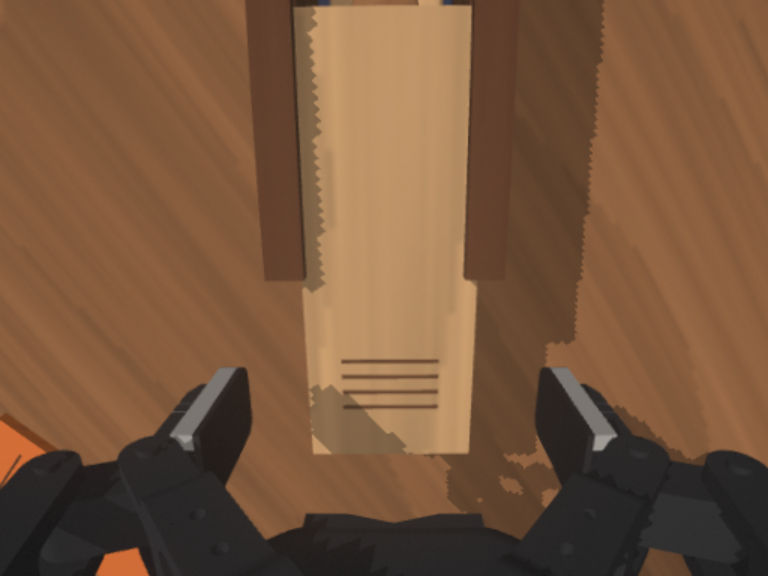

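Picture 7: the open fingers straddle the lid's end (lid columns 305–475 at row 300, fingertips at about (240,370) and (548,370)), clear of the box front at row 280. I'll descend and grip.

```bash
python3 -m jog '{"slide":[[-0.002,0,0.05],[-0.002,0,0.08],[-0.002,0,0.094],[-0.002,0,0.094],[-0.002,0,0.094]],"angular":[[0,0,0],[0,0,0],[0,0,0],[0,0,0],[0,0,0]]}'; python3 -m jog '{"slide":[[0,0,0],[0,0,0],[0,0,0],[0,0,0],[0,0,0],[0,0,0],[0,0,0],[0,0,0]],"angular":[[0,0,0],[0,0,0],[0,0,0],[0,0,0],[0,0,0],[0,0,0],[0,0,0],[0,0,0]]}' -1 40
```

```text
time: 7.0
position: [0.5813, 0.0393, 0.2224]
tcp_rot: [0.955, -0.296, 0.001, -0.0]
contact_force: [0.1, 1.1, -0.3]
gripper_width: 0.0857
time: 7.8
position: [0.5814, 0.0396, 0.2229]
tcp_rot: [0.955, -0.296, 0.001, -0.0]
contact_force: [-2.9, -0.1, 6.4]
gripper_width: 0.0566
```

```bash
python3 -m jog '{"slide":[[0,0.01,-0.002],[0,0.04,-0.004],[0,0.08,-0.004],[0,0.12,-0.004],[0,0.16,-0.004],[0,0.2,-0.004],[0,0.24,-0.004],[0,0.28,-0.004],[0,0.32,-0.004],[0,0.36,-0.004],[0,0.4,-0.004],[0,0.43,-0.004]],"angular":[[0,0,0],[0,0,0],[0,0,0],[0,0,0],[0,0,0],[0,0,0],[0,0,0],[0,0,0],[0,0,0],[0,0,0],[0,0,0],[0,0,0]]}';python3 - <<'E'
from h import *
s=r.snapshot("wrist");np.savez("w3.npz",**s);C=cloud(s);print(r.observe()["contact_force"])
cv2.imwrite("pics/8.png",cv2.resize(s["color"],(768,576)))
for v in range(120,300,30):print(v,C[v,250:265:7,2].round(4))
E
```

```text
time: 9.0
position: [0.5077, -0.0679, 0.224]
tcp_rot: [0.955, -0.297, 0.001, 0.0]
contact_force: [0.5, -0.6, -0.7]
gripper_width: 0.0567
[-0.82123648 -1.47903649 -0.60185981]
120 [0.0643 0.0638 0.0618]
150 [0.0628 0.0614 0.0626]
180 [0.062  0.0622 0.0625]
210 [0.0615 0.063  0.0619]
240 [0.0622 0.0629 0.0621]
270 [0.0623 0.0615 0.0619]
```

View pics/8.png

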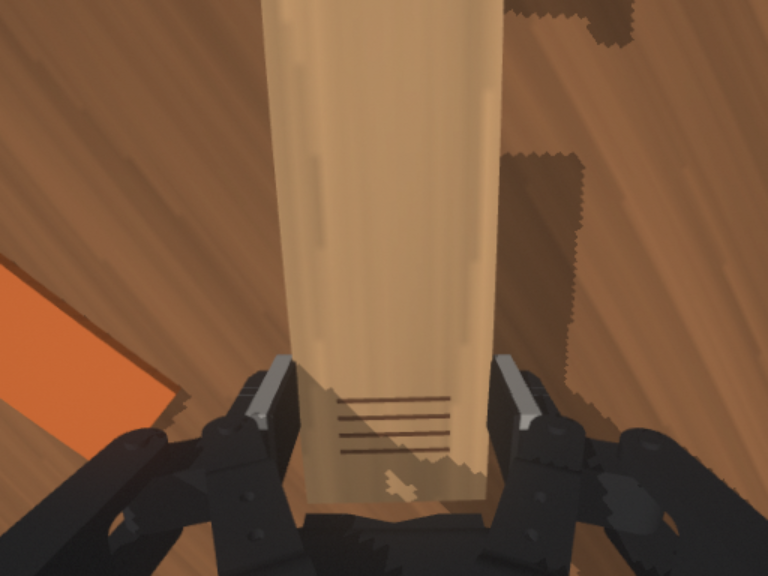

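Picture 8: the lid is fully out and held level, its top at 62 mm along its whole length, lines at (395,425). The orange slab's corner is at (180,395). I'll check the clearance before lowering.

```bash
python3 - <<'E'
from h import *
s=dict(np.load("w3.npz"))
c=plane(s,[180*2/3],[395*2/3],.006)[0];o=r.observe();R=Ro.from_quat(o["tcp_rot"])
print(c,"in tool mm",R.inv().apply(c-o["position"])*1000)
E
python3 -m jog '{"slide":[[0.03,0,0.02],[0.06,0,0.06],[0.06,0,0.1],[0.06,0,0.13],[0.06,0,0.155],[0.06,0,0.17],[0.06,0,0.175],[0.06,0,0.178],[0.06,0,0.178]],"angular":[[0,0,0],[0,0,0],[0,0,0],[0,0,0],[0,0,0],[0,0,0],[0,0,0],[0,0,0],[0,0,0]]}'
```

```text
[ 0.41397644 -0.04269199  0.006     ] in tool mm [-91.94365336  30.88891224 217.73272108]
time: 9.95
position: [0.5221, -0.0793, 0.1707]
tcp_rot: [0.955, -0.297, 0.001, 0.001]
contact_force: [-0.2, 0.2, 0.0]
gripper_width: 0.0565
```

```bash
python3 -m jog '{"slide":[[0,0,0.004],[0,0,0.007],[0,0,0.008],[0,0,0.008]],"angular":[[0,0,0],[0,0,0],[0,0,0],[0,0,0]]}'
```

```text
time: 10.35
position: [0.5224, -0.0793, 0.1693]
tcp_rot: [0.955, -0.297, 0.001, 0.001]
contact_force: [-1.6, 0.7, 6.5]
gripper_width: 0.0567
```

```bash
python3 -m jog '{"slide":[[0,0,0],[0,0,0],[0,0,0],[0,0,0],[0,0,0]],"angular":[[0,0,0],[0,0,0],[0,0,0],[0,0,0],[0,0,0]]}' 0.8; python3 -m jog '{"slide":[[0,0,-0.1],[0,0,-0.2],[0,0,-0.4],[0,0,-0.5],[0,0,-0.6],[0,0,-0.65],[0,0,-0.65]],"angular":[[0,0,0],[0,0,0],[0,0,0],[0,0,0],[0,0,0],[0,0,0],[0,0,0]]}'; python3 go.py .642 .132 .36 55.6;  python3 - <<'E'
from h import *
s=r.snapshot("wrist");np.savez("w4.npz",**s);C=cloud(s)
h=cv2.cvtColor(s["color"],cv2.COLOR_BGR2HSV)
for v in range(90,300,30):print(v,C[v,230:290:15,2].round(4).tolist(),h[v,256].tolist())
E
```

```text
time: 10.85
position: [0.5224, -0.0793, 0.1692]
tcp_rot: [0.955, -0.297, 0.001, 0.001]
contact_force: [0.1, -1.0, -0.1]
gripper_width: 0.077
time: 11.55
position: [0.5227, -0.0788, 0.3658]
tcp_rot: [0.955, -0.297, 0.003, 0.001]
contact_force: [0.4, -0.4, 0.1]
gripper_width: 0.077
t 11.55 slide [-0.0717 -0.8041  0.0184] ang [ 0.005  -0.004  -1.5032] dist mm 242.3 rotdeg 90.2
90 [0.0049, 0.0044, 0.0054, 0.0035] [15, 116, 183]
120 [-0.0008, 0.0054, 0.0047, 0.0047] [15, 116, 182]
150 [-0.0009, 0.0056, 0.0047, 0.0047] [16, 117, 181]
180 [-0.0009, 0.0051, 0.0052, 0.0039] [14, 123, 141]
210 [-0.001, -0.0013, -0.0011, -0.0001] [13, 137, 127]
240 [-0.0009, -0.0004, -0.0008, -0.0003] [12, 139, 138]
270 [-0.0008, -0.0003, -0.0012, -0.0008] [13, 138, 129]
```

```bash
python3 -m jog '{"slide":[[-0.07,-0.15,0],[-0.07,-0.3,0],[-0.07,-0.45,0],[-0.07,-0.5,0],[-0.07,-0.5,0],[-0.07,-0.5,0]],"angular":[[0.005,-0.004,0],[0.005,-0.004,0],[0.005,-0.004,0],[0.005,-0.004,0],[0.005,-0.004,0],[0.005,-0.004,0]]}' 0.3
python3 - <<'E'
from h import *
s=r.snapshot("wrist");np.savez("w5.npz",**s);print(r.observe()["position"])
cv2.imwrite("pics/9.png",cv2.resize(s["color"],(768,576)))
E
```

```text
time: 12.2
position: [0.5894, 0.056, 0.3613]
tcp_rot: [0.955, -0.297, -0.002, -0.001]
contact_force: [0.3, 0.2, -0.1]
gripper_width: 0.0549
[0.58939959 0.05512186 0.36181564]
```

View pics/9.png

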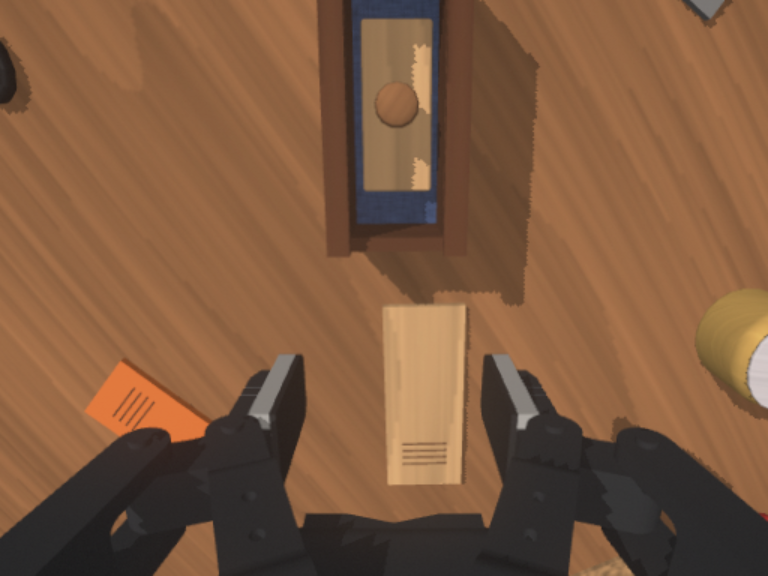

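Picture 9: the lid lies flat on the bare bench at (425,395). The open box shows the sanding block (columns 361–433, rows 19–190) with its knob top at (397,104).

Run:
```python
from h import *
s=dict(np.load("w5.npz"));C=cloud(s)
k=plane(s,[397*2/3],[104*2/3],.053)[0];print("knob",k,"depth z",np.median(C[65:74,260:270,2]))
Q=C[60:80,255:275].reshape(-1,3);Q=Q[Q[:,2]>.048];print("cloud mean",Q.mean(0),np.ptp(Q,0))
B=plane(s,np.array([361,433,433,361])*2/3,np.array([19,19,190,190])*2/3,.021);print("base",B.mean(0),np.linalg.norm(B[0]-B[3]),np.linalg.norm(B[0]-B[1]))
d=B[0]+B[1]-B[2]-B[3];print("yaw",np.degrees(np.arctan2(d[1],d[0])))
a=np.radians(55.6);e=np.array([np.cos(a),np.sin(a)]);print("in box",(k[:2]-[.642,.132])@np.c_[e,[-e[1],e[0]]])
import go;go.go(k[0],k[1],.36,55.6)
```

```text
knob [0.64175244 0.13045906 0.053     ] depth z 0.05196534361981786
cloud mean [0.64160404 0.13047824 0.05181483] [0.02098428 0.0209046  0.00537365]
base [0.64192115 0.13053728 0.021     ] 0.09813858333863655 0.04139412906084144
yaw 55.51772056089251
in box [-0.00141132 -0.00066632]
t 12.25 slide [ 0.0008 -0.3058  0.0064] ang [-0.0034  0.0017 -1.5043] dist mm 91.8 rotdeg 90.3
```

```bash
python3 -m jog '{"slide":[[0,-0.15,0],[0,-0.306,0],[0,-0.306,0],[0,-0.306,0],[0,-0.306,0],[0,-0.306,0],[0,-0.306,0]],"angular":[[0,0,-0.2],[0,0,-0.4],[0,0,-0.5],[0,0,-0.65],[0,0,-0.8],[0,0,-0.9],[0,0,-0.9]]}' 0.3; python3 go.py .6417 .1304 .24 55.6
```

```text
time: 12.95
position: [0.6415, 0.1283, 0.3611]
tcp_rot: [0.986, 0.169, -0.002, -0.001]
contact_force: [-0.7, -1.0, 0.3]
gripper_width: 0.0554
t 12.95 slide [ 0.0042 -0.0056  0.4035] ang [-0.0029  0.002  -0.603 ] dist mm 121.1 rotdeg 36.2
```

```bash
python3 -m jog '{"slide":[[0.004,-0.006,0],[0.004,-0.006,0.1],[0.004,-0.006,0.2],[0.004,-0.006,0.3],[0.004,-0.006,0.4],[0.004,-0.006,0.4],[0.004,-0.006,0.4]],"angular":[[0,0,-0.14],[0,0,-0.28],[0,0,-0.42],[0,0,-0.56],[0,0,-0.603],[0,0,-0.603],[0,0,-0.603]]}' 0.3; python3 go.py .6417 .1304 .200 55.6
python3 - <<'E'
from h import *
s=r.snapshot("wrist")
cv2.imwrite("pics/10.png",cv2.resize(s["color"],(768,576)))
E
```

```text
time: 13.65
position: [0.6416, 0.129, 0.241]
tcp_rot: [0.885, 0.465, -0.002, -0.001]
contact_force: [-0.1, 0.4, 0.1]
gripper_width: 0.0555
t 13.65 slide [ 0.0044 -0.0017  0.1367] ang [-0.0036  0.0022 -0.0028] dist mm 41.0 rotdeg 0.3
```

View pics/10.png

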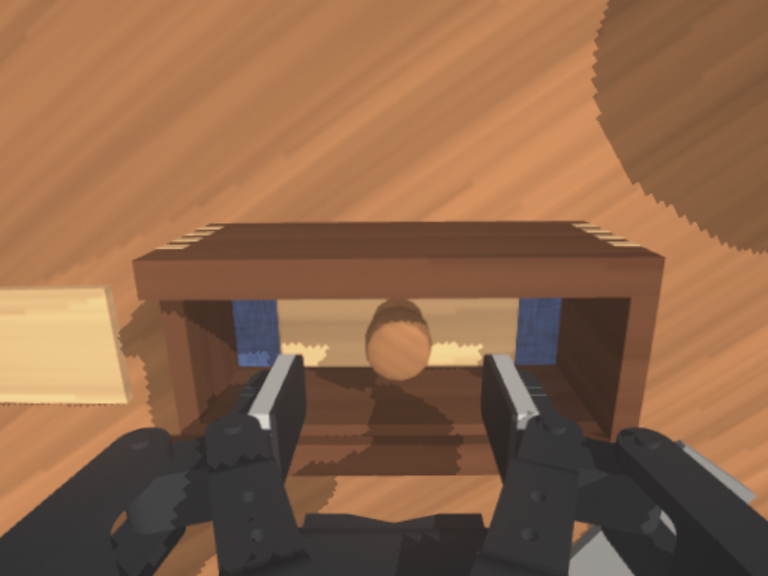

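Picture 10: the knob at (398,342) lies midway between the fingers (inner faces at columns 303 and 483), with free room along the box's length. I'll descend and grip.

```bash
python3 -m jog '{"slide":[[0.004,-0.002,0.05],[0.004,-0.002,0.09],[0.004,-0.002,0.12],[0.004,-0.002,0.137],[0.004,-0.002,0.137],[0.004,-0.002,0.137]],"angular":[[0,0,0],[0,0,0],[0,0,0],[0,0,0],[0,0,0],[0,0,0]]}' 0.3; python3 -m jog '{"slide":[[0,0,0],[0,0,0],[0,0,0],[0,0,0],[0,0,0],[0,0,0],[0,0,0],[0,0,0]],"angular":[[0,0,0],[0,0,0],[0,0,0],[0,0,0],[0,0,0],[0,0,0],[0,0,0],[0,0,0]]}' -1 40
```

```text
time: 14.3
position: [0.6422, 0.1313, 0.2013]
tcp_rot: [0.885, 0.465, -0.001, -0.001]
contact_force: [-0.5, 1.0, 0.3]
gripper_width: 0.0554
time: 15.1
position: [0.6424, 0.1314, 0.2019]
tcp_rot: [0.885, 0.465, -0.0, -0.001]
contact_force: [0.3, -0.6, 5.9]
gripper_width: 0.0236
```

```bash
python3 -m jog '{"slide":[[0,0,-0.02],[0,0,-0.06],[0,0,-0.12],[0,0,-0.2],[0,0,-0.3],[0,0,-0.4],[0,0,-0.5],[0,0,-0.55],[0,0,-0.55]],"angular":[[0,0,0],[0,0,0],[0,0,0],[0,0,0],[0,0,0],[0,0,0],[0,0,0],[0,0,0],[0,0,0]]}'; python3 go.py .51 -.345 .365 -7
python3 - <<'E'
from h import *
s=r.snapshot("top");C=cloud(s);o=r.observe();print(o["gripper_width"],o["contact_force"])
E
```

```text
time: 16.0
position: [0.6429, 0.1319, 0.37]
tcp_rot: [0.885, 0.465, 0.002, -0.0]
contact_force: [1.2, -0.7, -1.0]
gripper_width: 0.0235
t 16.0 slide [-1.5607  0.536   0.0114] ang [-7.0000e-04 -4.2000e-03  1.0412e+00] dist mm 495.1 rotdeg 62.5
0.023937013300315554 [-0.21979857 -0.36678733 -1.1528642 ]
```

```bash
python3 -m jog '{"slide":[[-0.08,0.03,0],[-0.2,0.07,0],[-0.32,0.11,0],[-0.45,0.155,0],[-0.58,0.2,0],[-0.7,0.24,0],[-0.8,0.275,0],[-0.88,0.3,0],[-0.93,0.32,0],[-0.95,0.327,0],[-0.95,0.327,0]],"angular":[[0,0,0.05],[0,0,0.15],[0,0,0.25],[0,0,0.35],[0,0,0.45],[0,0,0.55],[0,0,0.65],[0,0,0.75],[0,0,0.8],[0,0,0.8],[0,0,0.8]]}'; python3 go.py .51 -.345 .365 -7
```

```text
time: 17.15
position: [0.5617, -0.1593, 0.3666]
tcp_rot: [0.998, 0.066, -0.0, -0.001]
contact_force: [0.1, 0.9, -1.2]
gripper_width: 0.0235
t 17.15 slide [-0.2518  0.5912  0.0039] ang [-0.0021  0.0004  0.242 ] dist mm 192.8 rotdeg 14.5
```

```bash
python3 -m jog '{"slide":[[-0.04,0.1,0],[-0.09,0.22,0],[-0.14,0.34,0],[-0.19,0.46,0],[-0.23,0.55,0],[-0.252,0.591,0],[-0.252,0.591,0.004],[-0.252,0.591,0.004]],"angular":[[0,0,0.05],[0,0,0.1],[0,0,0.15],[0,0,0.2],[0,0,0.242],[0,0,0.242],[0,0,0.242],[0,0,0.242]]}'; python3 go.py .51 -.345 .21 -7
python3 - <<'E'
from h import *
s=r.snapshot("top");cv2.imwrite("pics/11.png",cv2.resize(s["color"],(800,600)))
E
```

```text
time: 17.95
position: [0.5109, -0.3426, 0.3647]
tcp_rot: [0.998, -0.059, -0.0, -0.002]
contact_force: [0.1, 0.1, -1.2]
gripper_width: 0.0238
t 17.95 slide [-0.0016  0.0104  0.5158] ang [-0.0041  0.0005  0.0034] dist mm 154.8 rotdeg 0.3
```

View pics/11.png

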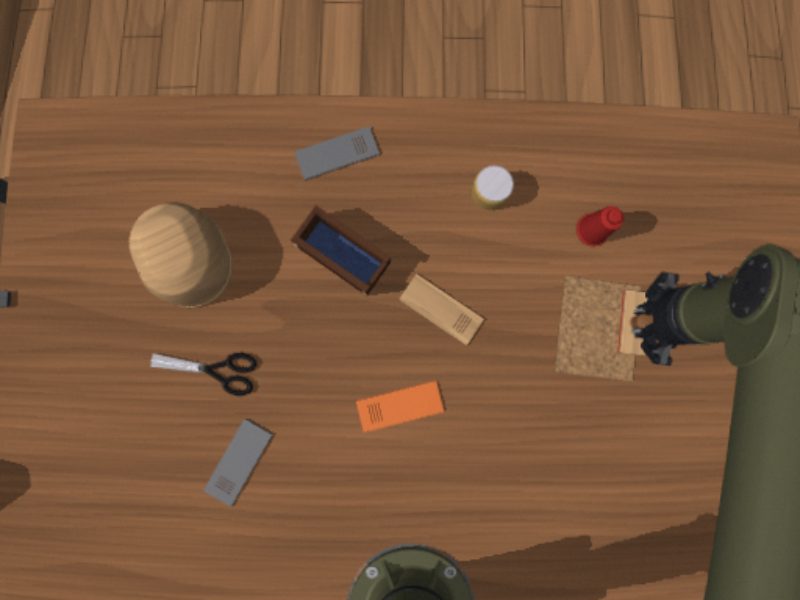

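Picture 11: the box (341,250) is empty and unmoved, the lid lies flat at (442,310), the bystanders stand as before, and the gripper holds the block above the mat at about (635,325), shifted by parallax. I'll lower it.

```bash
python3 -m jog '{"slide":[[-0.002,0.01,0.1],[-0.002,0.01,0.22],[-0.002,0.01,0.34],[-0.002,0.01,0.42],[-0.002,0.01,0.48],[-0.002,0.01,0.51],[-0.002,0.01,0.53],[-0.002,0.01,0.54],[-0.002,0.01,0.545],[-0.002,0.01,0.545]],"angular":[[-0.004,0,0],[-0.004,0,0],[-0.004,0,0],[-0.004,0,0],[-0.004,0,0],[-0.004,0,0],[-0.004,0,0],[-0.004,0,0],[-0.004,0,0],[-0.004,0,0]]}'; python3 go.py .51 -.345 .1965 -7
```

```text
time: 19.0
position: [0.5105, -0.3446, 0.2022]
tcp_rot: [0.998, -0.059, 0.0, 0.001]
contact_force: [-0.7, 0.7, -1.1]
gripper_width: 0.0232
t 19.0 slide [-0.0014  0.0016  0.019 ] ang [ 0.001  -0.0007  0.0042] dist mm 5.7 rotdeg 0.3
```

```bash
python3 -m jog '{"slide":[[0,0,0.006],[0,0,0.012],[0,0,0.017],[0,0,0.02],[0,0,0.02]],"angular":[[0,0,0],[0,0,0],[0,0,0],[0,0,0],[0,0,0]]}'
```

```text
time: 19.5
position: [0.5105, -0.3447, 0.1969]
tcp_rot: [0.998, -0.059, 0.0, 0.001]
contact_force: [-2.9, 0.7, 5.4]
gripper_width: 0.0237
```

Contact at the expected height. I'll release, open to about 55 mm and rise.

```bash
python3 -m jog '{"slide":[[0,0,0],[0,0,0],[0,0,0],[0,0,0],[0,0,0],[0,0,0]],"angular":[[0,0,0],[0,0,0],[0,0,0],[0,0,0],[0,0,0],[0,0,0]]}' 0.3; python3 -m jog '{"slide":[[0,0,-0.05],[0,0,-0.15],[0,0,-0.3],[0,0,-0.45],[0,0.2,-0.6],[0,0.35,-0.7],[0,0.5,-0.7],[0,0.5,-0.7]],"angular":[[0,0,0],[0,0,0],[0,0,0],[0,0,0],[0,0,0],[0,0,0],[0,0,0],[0,0,0]]}'
python3 - <<'E'
from h import *
s=r.snapshot("wrist");C=cloud(s);b=r.snapshot("top")
cv2.imwrite("pics/12.png",np.vstack([cv2.resize(s["color"],(400,300)),cv2.resize(b["color"][110:260,165:415],(400,240))]))
k=(C[...,2]>.042)&(C[...,2]<.056);k&=np.hypot(C[...,0]-.51,C[...,1]+.345)<.05;print("knob",C[k].mean(0),k.sum())
k=(C[...,2]>.010)&(C[...,2]<.024)&(np.hypot(C[...,0]-.51,C[...,1]+.345)<.08);print("base",C[k].mean(0),np.ptp(C[k],0))
Q=C[k];print("base plane slope",np.linalg.lstsq(np.c_[Q[:,:2],np.ones(len(Q))],Q[:,2],rcond=None)[0])
print(r.observe()["position"],r.observe()["contact_force"])
E
```

```text
time: 20.1
position: [0.5106, -0.3447, 0.1968]
tcp_rot: [0.998, -0.059, 0.0, 0.001]
contact_force: [0.4, 0.4, 0.4]
gripper_width: 0.0554
time: 20.9
position: [0.4904, -0.4988, 0.41]
tcp_rot: [0.998, -0.062, 0.001, 0.003]
contact_force: [-0.2, -0.2, -1.0]
gripper_width: 0.0554
knob [ 0.51002226 -0.35089779  0.04580033] 237
base [ 0.50921702 -0.35345636  0.0148917 ] [0.10105648 0.03798964 0.00952805]
base plane slope [0.00337291 0.02150337 0.02077466]
[ 0.49063221 -0.49791779  0.40842318] [-0.09101447  0.19020859  0.19874103]
```

View pics/12.png

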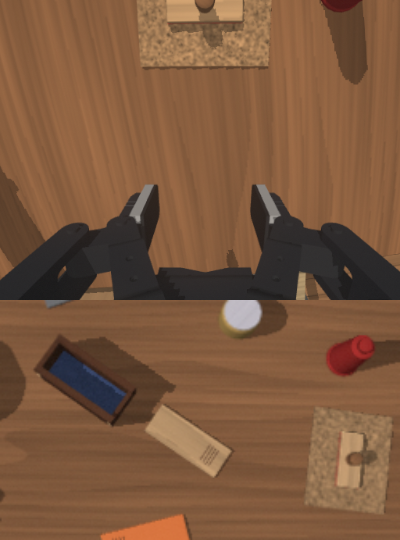

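Picture 12: the block stands flat with its knob up near the middle of the mat (lower crop, (350,460)). The lid lies flat, the box stands, and the gripper is clear of everything. I'll hand in.

```bash
python3 -c "
from bench import r
print(r.finish_job())"
```

```text
the job is handed in; nothing more can be done
None
```

The job is done and handed in at about 21 s of the 64 s allowed; no verdict was reported.

I pressed and slid the lid back about 71 mm, gripped its end by the edges and drew it out level. I laid it flat on the bare bench, then lifted the block out by its knob and set it down on the cork mat.

- **Lid:** it lies flat on the bench with its top at about 5 mm, released.
- **Block:** it stands knob up and level within about 0.02 rad. Its centre is about 6 mm from the mat's middle by the knob, or about 8 mm by the base, which the last view showed only in part.
- **Box, bystanders and gripper:** by eye in the last top views, the box is where it was and the bystanders are undisturbed. The gripper is clear with no contact force.

No check failed. The one view that told me nothing was a top picture during the slide, when the arm hid the box.

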